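# Fold back the dust-booth door and dip the brush

### The arm

A 7-joint arm with a two-finger parallel gripper is mounted at the origin on the work surface. World frame = base frame: x ahead of the robot, y to its left, z up, the work surface at z = 0. Lengths are in m, angles in rad, forces in N, time in s.
With the tool pointing down it reaches from about 0.425 to 0.95 m from the base axis. Payload 16.7 kg.
Tool frame: the origin (TCP) lies between the finger pads; the fingertips stand 8 mm ahead of it and the grasp point (between the pads) lies 11 mm behind it; z points along the fingers, y is the line along which they close (so a half turn about z gives the same grasp; the last joint's range is limited). The gripper opens to 94 mm and grips with 3 to 60 N. Pads are 16 mm wide; open, the fingers measure 119 mm over their backs; the gripper's body (75 mm by 177 mm) begins 78 mm behind the grasp point.
Start: joints at [1.105, 0.426, 0.074, 1.606, -0.034, 1.111, -0.067], TCP at [0.21, -0.642, 0.213] pointing down, gripper open.
Joint ranges: [-2.85, 2.85], [-0.5, 2.14], [-1.23, 1.37], [0.21, 2.46], [-1.02, 4.16], [0.16, 2.05], [-2.73, 2.73]. Speed limits (rad/s): [1.89, 1.89, 2.39, 2.39, 3.01, 3.01, 3.01].

### API

Orientations are given as a 3x3 rotation matrix whose columns are the frame's x, y, z axes.
In Python, from workcell import robot gives the robot as it stands.
- The arm moves only by the tool drive_tool, never from a script. Its argument "series" is a list of rows, each an object with "linear": the shift along the world's x, y, z in m, a list of three; "twist": the turn about the world's z in degrees. A call has 1 to 8 rows; each row shifts and turns the commanded pose from where the row before left it; what a row does not reach is not made up. A row lasts 1/8 s, in which the tool goes at most 62.5 mm and 10.7 degrees, less where a joint would pass 70% of its speed; a pose out of reach is approached as far as the arm can. A call with a gripper value outside its range is refused whole. "grip" is the gripper command: -1 is shut, 1 is fully open, values between are in proportion, set as the call begins (left out, the last holds). The fingers move at their own pace and stop on an object; "newtons" is the grip in N (left out, the last holds). Time passes only in rows, so rows that do not move let the fingers close. It gives the time, the measured TCP pose, the force, the opening and the grip force at its end, in the units of the state.
- robot.sense(): the state, without advancing time (a new reading comes with each control period).
- robot.snapshot(name): name is "side" or "top"; returns a dict with "img" (400x640x3 uint8, red, green, blue), "fx", "fy", "cx", "cy" (pixels), "rvec" (rotation vector, rad) and "tvec" (3), from world to camera coordinates, as OpenCV has them. Camera axes: x right, y down, z forward; pixel columns grow to the right and rows downward; lengths in m; the calibration is good to about 2 mm. A picture is of the moment at which its call begins. There is no depth.
- robot.sign_off(): hands the job in; it is judged then, once.
The state is a dict: "time": time; "q": joint angles; "joint_velocities": joint speeds; "effort": joint torques, N m; "ee_pos": TCP position; "tcp_rot": TCP orientation; "ft_force": force on the tool from outside, world axes, zero at the start; "torque": the same for the moment, N m; "finger_gap": opening from 0.0 (shut) to 1.0 (fully open); "grip_force": force on a finger pad.
Only numpy, scipy, OpenCV 4.12 (cv2) and the standard library are available. Lean on these libraries where they do the work, as an engineer would, in place of code of your own. Each camera call takes 0.05 s, during which the arm holds its last target. There are 200 camera calls.

### The job

Push the booth's blue bifold door inwards at its fold hinge and fold it right back, until its two panels lie together against the jamb. Then take the brush from its wooden rest, dip the tip of its bristles into the blue pot inside the booth (below the rim), and lay the brush back on its rest as it lay before, in both saddles, and let go. Leave the pot and the jars, bottle and marker cup where they stand, and the door folded back.

Things in the scene. Friction and masses are not known exactly. Their poses are not given: they have to be found in the camera images.
- booth: open-topped plywood dust booth fixed to the bench. Origin: centre of its underside; x from the doorway inwards, z up. Floor 6 mm thick. Side walls: inner faces y = +-112, 12 thick, 140 high, x = -120 to 120 mm; back wall: inner face x = 114, 110 high. No roof or lintel. The door fills the whole front, on the track line x = -110; its fixed jamb pivot is at x = -110, y = +110 mm
- door_a (a joint): angle a of the first panel at the jamb: 0 shut (panels in line), 1.47 stop, folded. Two panels, each 110 wide, 10 thick, 10 to 140 mm above the bench, no handle or latch; light stiff hinges (a few N), stays where left. The fold moves inwards: it lies 110 cos a from the jamb along the track and 110 sin a inside it; the free edge runs along the track, 220 cos a mm from the jamb
- fold_top (a point): top end (140 mm above the bench) of the brass fold hinge (a 12 mm round upright knuckle) between the two door panels
- lead_top (a point): top end (140 mm above the bench) of the free, yellow-edged edge of the second door panel, on the middle of its thickness
- pot: round blue open pot, loose, 300 g, mouth 80 mm across outside, 45 mm high, wall 3 mm, inside floor about 5 mm up; standing on the booth floor behind the second panel, towards the side away from the jamb. Origin: centre of its underside, z up
- pot_rim (a point): centre of the pot's mouth, at rim height
- rest: dark wooden brush rest fixed to the bench, base 120 x 60 x 8 mm, origin centre of its underside, z up. Two saddles at x = +-45 mm (10 mm thick in x, 56 mm wide in y), notch floor 40 mm up, notch 36 mm wide in y between cheeks that rise to 54 mm. The 80 mm between the saddles is free for the fingers.
- brush: rigid flat brush, 190 mm, 60 g. Origin mid-thickness, about midway between the saddles; x towards the bristle tip, z up as it lies. Wooden handle x = -85 to 30, 18 wide (y), 12 thick (z); ferrule x = 30 to 60, 22 x 12; stiff bristles x = 60 to 105, 20 x 8 mm. Starts flat in the saddles, x along the rest's x within 0.05 rad, origin 46 mm above the bench
- brush_tip (a point): the bristle tip of the brush, 105 mm from its origin along its x
- inner_jar: bystander: small amber jar 46 mm across, 70 mm high, loose, in the booth behind the pot; origin centre of its underside
- front_jar: bystander: amber jar with black cap, 56 mm across, 100 mm high, loose, on the bench before the booth's doorway; origin centre of its underside
- water_bottle: bystander: white bottle with black cap, 54 mm across, 140 mm high, loose, beside the bristle end of the rest (its +y side); origin centre of its underside
- marker_cup: bystander: steel cup of markers, up to 72 mm across, 151 mm high with markers, loose, behind the handle end of the rest; origin centre of its underside
There are look-alikes about, which are no part of the job. Of the things like the brush, leave any that is pink; of the rest the smaller one is meant.

How it is judged:
By the outcome, as a careful person would: the job done as asked, in the order asked, and still so for the second after the job is handed in, with the robot touching nothing.
It also fails if it takes over 72 s, if anything falls off the work surface, if the arm or the gripper's body presses on something with over 40 N, if the wrist force passes 120 N, or if a joint passes its speed limit or range.

## Working session

There is one attempt and no reset: what is moved stays moved. The work goes in short steps, Python scripts to look and compute and a tool call to move; the robot and the scene stay as the last step left them, time stands still between calls to the robot, and variables do not carry over. Pictures are saved under pics/ and viewed, at most 10 in all, crops included, and the job is handed in when it is done.

Besides the shell and the picture viewer there is one more tool, called after ">>>" by a JSON object that holds its "method" and its "body", one argument or row to a line. drive_tool: Moves the arm, as the interface text tells. Its arguments: {"type":"object","properties":{"series":{"type":"array"},"grip":{"type":"number"},"newtons":{"type":"number"}},"required":["series"]}

```bash
mkdir -p pics; cat > h.py <<'E'
import numpy as np, cv2
from workcell import robot
def snap(n,f=None):
    s=robot.snapshot(n)
    if f: cv2.imwrite('pics/'+f,cv2.cvtColor(s['img'],cv2.COLOR_RGB2BGR))
    return s
def ray(s,u,v):
    R=cv2.Rodrigues(np.array(s['rvec'],float))[0];t=np.array(s['tvec'],float).ravel()
    return -R.T@t, R.T@np.array([(u-s['cx'])/s['fx'],(v-s['cy'])/s['fy'],1])
def onz(s,u,v,z):
    c,d=ray(s,u,v); return c+d*(z-c[2])/d[2]
def proj(s,p):
    return cv2.projectPoints(np.array(p,float).reshape(-1,1,3),np.array(s['rvec'],float),np.array(s['tvec'],float),np.array([[s['fx'],0,s['cx']],[0,s['fy'],s['cy']],[0,0,1.]]),None)[0].reshape(-1,2)
E
python3 - <<'E'
from h import *
for n in('top','side'):
    s=snap(n,n+'0.png'); print(n,ray(s,320,200),s['fx'])
st=robot.sense();print(st['ee_pos'],st['tcp_rot'],st['time'])
E
```

```text
top (array([0.45377842, 0.01397548, 1.13812193]), array([ 0.10975287,  0.00527372, -0.99394937])) 409.2464147368467
side (array([ 0.48187015, -0.74012617,  0.6751973 ]), array([ 0.09167282,  0.79782748, -0.59591421])) 432.8228084017497
[ 0.20950416 -0.64124875  0.2128308 ] [[ 9.50552236e-01  3.10564398e-01 -4.48217862e-04]
 [ 3.10564709e-01 -9.50551614e-01  1.09131327e-03]
 [-8.71311615e-05 -1.17655092e-03 -9.99999304e-01]] 0.1
```

View pics/top0.png

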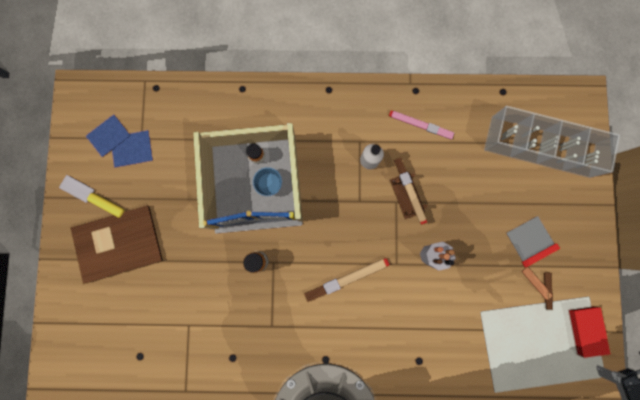

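View pics/side0.png

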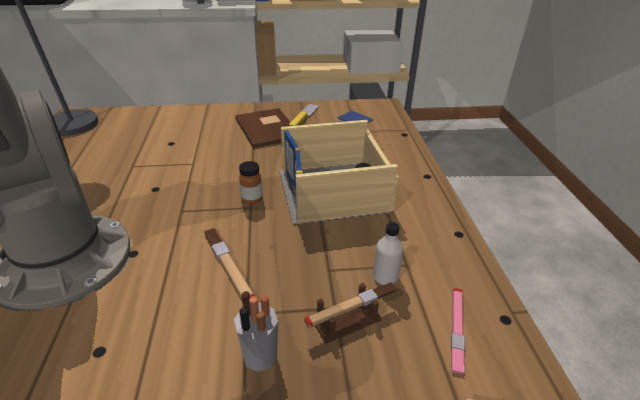

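Top view: the booth is around (248,178), with its blue door along row ~215 (fold brass ~(249,213), yellow edge ~(291,215)). The pot is at (267,182), the inner jar at (255,152), the front jar at (254,262), the bottle at (373,155) and the cup at (440,256).

Brush candidates: in the rest at (412,190), a longer one on the bench at (345,280), and a pink one at (421,124). The one in the rest fits: it is smaller, not pink, and lies in the saddles. I'll confirm this in a crop.

```bash
python3 - <<'E'
from h import *
a=cv2.imread('pics/top0.png')
c=np.hstack([cv2.resize(a[115:245,185:310],None,fx=3.2,fy=3.2,interpolation=cv2.INTER_CUBIC),cv2.resize(a[135:265,355:475],None,fx=3.2,fy=3.2,interpolation=cv2.INTER_CUBIC)])
cv2.imwrite('pics/crop0.png',c)
s=snap('top');S=snap('side')
def p(n,u,v,z,c=s): print(n,onz(c,u,v,z).round(4))
hsv=cv2.cvtColor(s['img'],cv2.COLOR_RGB2HSV)
def blobs(n,lo,hi,box,z):
    x0,y0,x1,y1=box;m=cv2.inRange(hsv[y0:y1,x0:x1],lo,hi)
    k,l,st,ce=cv2.connectedComponentsWithStats(m)
    for i in range(1,k):
        if st[i,4]>6: print(n,st[i,:]+[x0,y0,0,0,0],(ce[i]+[x0,y0]).round(1),onz(s,*(ce[i]+[x0,y0]),z).round(4))
blobs('blue',(95,90,40),(125,255,255),(190,100,310,240),.14)
blobs('red',(0,150,80),(8,255,255),(380,140,440,230),.046)
blobs('red2',(170,150,80),(180,255,255),(380,140,440,230),.046)
blobs('yel',(15,120,120),(35,255,255),(200,205,305,232),.14)
blobs('ferr',(90,8,120),(140,80,255),(385,150,430,215),.05)
blobs('blk',(0,0,0),(180,255,45),(235,240,275,280),.1)
blobs('blkb',(0,0,0),(180,255,45),(360,140,390,162),.14)
E
```

```text
blue [254 169  27  26 572] [267.2 181.3] [0.6085 0.1502 0.14  ]
blue [207 212  45  13 201] [227.6 218.1] [0.5162 0.2445 0.14  ]
blue [252 212  37   7 145] [269.6 214. ] [0.5277 0.1422 0.14  ]
red [420 220   7   4  18] [423.4 221.7] [ 0.52   -0.2567  0.046 ]
yel [247 212   3   4  11] [248.1 213.4] [0.5286 0.1948 0.14  ]
yel [290 212   4   6  20] [291.5 214.5] [0.5273 0.0884 0.14  ]
yel [204 220   3   6  10] [204.8 222.5] [0.5047 0.2999 0.14  ]
yel [258 221  47  11 158] [286.7 229.3] [0.491  0.0993 0.14  ]
yel [200 229   4   3  12] [201.5 230. ] [0.4863 0.3072 0.14  ]
blk [245 254  18  17 239] [253.2 262.1] [0.4092 0.185  0.1   ]
blkb [372 146   8   8  46] [375.4 149.3] [ 0.6926 -0.1166  0.14  ]
```

View pics/crop0.png

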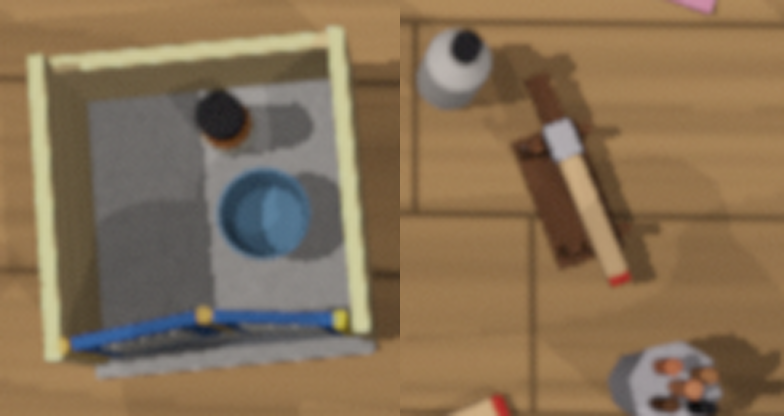

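The crop confirms the plain wooden brush, in the dark rest with its red end at px (423,222) and ferrule at (407,179). The larger brush and the pink one lie elsewhere. The door is nearly shut, with the fold slightly inside the track. Next I work out the poses.

```bash
python3 - <<'E'
from h import *
s=snap('top');S=snap('side')
red=onz(s,423.4,221.2,.05);fer=onz(s,406.6,178.7,.052);tip=onz(s,397.8,160,.05)
print('red',red,'fer',fer,'tip',tip,'len',np.linalg.norm(tip-red),np.linalg.norm(fer-red))
d=(fer-red)[:2];d/=np.linalg.norm(d);o=red[:2]+d*.085;o2=fer[:2]-d*.045;print('dir',d,np.degrees(np.arctan2(d[1],d[0])),o,o2)
o=(o+o2)/2; n=np.array([-d[1],d[0]])
for nm,u,v,z in(('bottle',375.4,149.3,.14),('cup',441,256,.11),('pinkred',391,113,.01)):
    p=onz(s,u,v,z)[:2];print(nm,p,'in brush frame',(p-o)@d,(p-o)@n)
j=np.array([.505,.2999]);yaw=.103;R=np.array([[np.cos(yaw),-np.sin(yaw)],[np.sin(yaw),np.cos(yaw)]])
b=j-R@[-.11,.11];print('booth',b)
for nm,u,v,z in(('pot',267.2,181.3,.051),('jar',254,151.5,.076),('fj',253.2,262.1,.1),('fold',248.5,213.4,.14),('lead',291.5,214.5,.14),('blc',200,135,.14),('brc',293,125,.14),('frc',298.5,218,.14)):
    p=onz(s,u,v,z)[:2];print(nm,p,'in booth',R.T@(p-b))
# side check
for nm,p in(('red',[*red[:2],.046]),('tip',[*(o+.105*d),.046]),('fold',[.5286,.1948,.14]),('lead',[.5273,.0884,.14])): print(nm,proj(S,p))
for nm,l in(('fold',(0,-.01)),):pass
st=robot.sense();print(np.degrees(np.arctan2(st['tcp_rot'][1][1],st['tcp_rot'][0][1])))
E
```

```text
red [ 0.52116249 -0.25560754  0.05      ] fer [ 0.63443823 -0.21164376  0.052     ] tip [ 0.68556075 -0.18877366  0.05      ] len 0.17746423583257181 0.121524513844973
dir [0.93224882 0.36181783] 21.211877508965845 [ 0.60040364 -0.22485302] [ 0.59248704 -0.22792556]
bottle [ 0.69269783 -0.11657691] in brush frame 0.12946334952717017 0.06754659280539535
cup [ 0.43153907 -0.2832603 ] in brush frame -0.1743106221481458 0.006648098006675292
pinkred [ 0.82944235 -0.17782539] in brush frame 0.234782469626441 -0.03902883884936232
booth [0.625727   0.20179296]
pot [0.62239726 0.1624126 ] in booth [-0.0073611  -0.03882929]
jar [0.69782602 0.19627418] in booth [ 0.07114948 -0.0129026 ]
fj [0.40907136 0.18504759] in booth [-0.21722913  0.00561947]
fold [0.52853332 0.19379394] in booth [-0.09750102  0.00203663]
lead [0.52734197 0.08844067] in booth [-0.10951826 -0.10263579]
blc [0.72340683 0.32191982] in booth [0.10951335 0.10944698]
brc [0.75208146 0.08965229] in booth [ 0.11415473 -0.12453785]
frc [0.51902032 0.07114546] in booth [-0.11957406 -0.11898372]
red [[308.53115783 321.65229673]]
tip [[395.13461649 286.51264165]]
fold [[296.5388266  148.15723485]]
lead [[298.77557583 171.53384586]]
-71.90902507109874
```

>>> {"method": "drive_tool", "body": {
  "series": [
    {"linear": [0.036,0.05,0],"twist": -6},
    {"linear": [0.036,0.05,0],"twist": -6},
    {"linear": [0.036,0.05,0],"twist": 0},
    {"linear": [0.036,0.05,0],"twist": 0},
    {"linear": [0.036,0.05,0],"twist": 0},
    {"linear": [0.036,0.05,0],"twist": 0},
    {"linear": [0.036,0.05,0],"twist": 0},
    {"linear": [0.036,0.05,0],"twist": 0}
  ],
  "grip": -1,
  "newtons": 20
}}

```text
time: 1.3
ee_pos: [0.4985, -0.2399, 0.2138]
tcp_rot: [[0.994, 0.106, 0.001], [0.106, -0.994, -0.0], [0.001, 0.0, -1.0]]
ft_force: [0.4, -0.2, 0.5]
finger_gap: 0.186
grip_force: 0.0
```

>>> {"method": "drive_tool", "body": {
  "series": [
    {"linear": [-0.003,0.053,0],"twist": 0},
    {"linear": [-0.003,0.053,0],"twist": 0},
    {"linear": [-0.003,0.053,0],"twist": 0},
    {"linear": [-0.003,0.053,0],"twist": 0},
    {"linear": [-0.003,0.053,0],"twist": 0},
    {"linear": [-0.003,0.053,0],"twist": 0},
    {"linear": [-0.003,0.053,0],"twist": 0},
    {"linear": [-0.003,0.053,0],"twist": 0}
  ]
}}

```text
time: 2.3
ee_pos: [0.4734, 0.184, 0.2137]
tcp_rot: [[0.994, 0.106, 0.001], [0.106, -0.994, 0.0], [0.001, 0.0, -1.0]]
ft_force: [0.0, 0.2, -0.3]
finger_gap: 0.007
grip_force: 0.0
```

```bash
python3 - <<'E'
from h import *
st=robot.sense();print(st['ee_pos'])
s=snap('top');a=cv2.resize(s['img'][110:290,180:320],None,fx=4,fy=4,interpolation=cv2.INTER_CUBIC)[:600]
S=snap('side')['img'][90:240,200:410]
cv2.imwrite('pics/c1.png',cv2.cvtColor(cv2.resize(S,None,fx=3,fy=3),cv2.COLOR_RGB2BGR))
E
```

```text
[0.47336442 0.1839685  0.21370921]
```

View pics/c1.png

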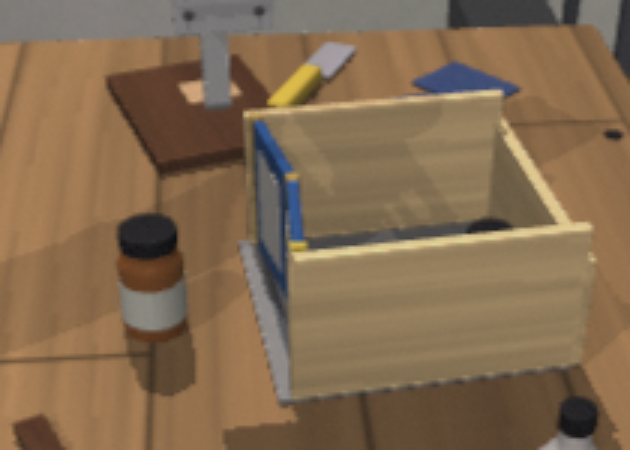

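The side crop shows the shut fingers (tips ~(217,105)) clear between the front jar and the door. Now lower and push the fold along its arc.

>>> {"method": "drive_tool", "body": {
  "series": [
    {"linear": [0,0,-0.043],"twist": 0},
    {"linear": [0,0,-0.043],"twist": 0},
    {"linear": [0,0,-0.043],"twist": 0},
    {"linear": [0.038,0.006,0],"twist": 0},
    {"linear": [0.021,0.007,0],"twist": 0},
    {"linear": [0.0155,0.01,0],"twist": 0},
    {"linear": [0.011,0.0137,0],"twist": 0},
    {"linear": [0.007,0.017,0],"twist": 0}
  ]
}}

```text
time: 3.4
ee_pos: [0.5636, 0.2316, 0.0826]
tcp_rot: [[0.995, 0.104, -0.007], [0.104, -0.995, -0.007], [-0.008, 0.007, -1.0]]
ft_force: [-13.3, -38.4, 11.0]
finger_gap: 0.002
grip_force: 69.0
```

```bash
python3 - <<'E'
from h import *
s=snap('top');a=cv2.resize(s['img'][110:280,185:325],None,fx=3.4,fy=3.4,interpolation=cv2.INTER_CUBIC)
cv2.imwrite('pics/c2.png',cv2.cvtColor(a,cv2.COLOR_RGB2BGR))
E
```

```text
(no output)
```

View pics/c2.png

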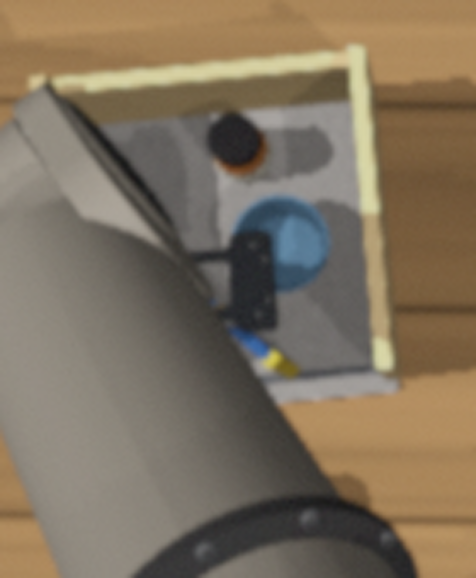

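>>> {"method": "drive_tool", "body": {
  "series": [
    {"linear": [-0.015,-0.012,0],"twist": 0},
    {"linear": [-0.01,-0.005,0],"twist": 0},
    {"linear": [0,0,0.045],"twist": 0},
    {"linear": [0,0,0.045],"twist": 0},
    {"linear": [0,-0.05,0],"twist": 0},
    {"linear": [0,-0.05,0],"twist": 0}
  ]
}}

```text
time: 4.2
ee_pos: [0.5413, 0.1181, 0.1753]
tcp_rot: [[0.994, 0.107, 0.002], [0.107, -0.994, 0.0], [0.002, -0.0, -1.0]]
ft_force: [0.9, 0.1, 0.7]
finger_gap: 0.004
grip_force: 0.0
```

>>> {"method": "drive_tool", "body": {
  "series": [
    {"linear": [0,0,-0.045],"twist": 0},
    {"linear": [0,0,-0.045],"twist": 0},
    {"linear": [-0.0025,0.025,0],"twist": 0},
    {"linear": [-0.0025,0.025,0],"twist": 0},
    {"linear": [-0.0025,0.025,0],"twist": 0},
    {"linear": [-0.0025,0.025,0],"twist": 0},
    {"linear": [-0.0025,0.025,0],"twist": 0}
  ]
}}

```text
time: 5.08
ee_pos: [0.5283, 0.2439, 0.0844]
tcp_rot: [[0.994, 0.105, -0.0], [0.105, -0.994, -0.001], [-0.001, 0.001, -1.0]]
ft_force: [-0.8, -4.8, -0.9]
finger_gap: 0.004
grip_force: 1.6
```

>>> {"method": "drive_tool", "body": {
  "series": [
    {"linear": [-0.001,0.01,0],"twist": 0},
    {"linear": [-0.001,0.008,0],"twist": 0},
    {"linear": [0,0.003,0],"twist": 0}
  ]
}}

```text
time: 5.45
ee_pos: [0.5267, 0.265, 0.0845]
tcp_rot: [[0.994, 0.106, 0.0], [0.106, -0.994, -0.0], [0.0, 0.0, -1.0]]
ft_force: [-2.2, -5.4, 0.9]
finger_gap: 0.006
grip_force: 2.4
```

>>> {"method": "drive_tool", "body": {
  "series": [
    {"linear": [0,0.003,0],"twist": 0},
    {"linear": [0,0.002,0],"twist": 0},
    {"linear": [0,0,0],"twist": 0}
  ]
}}

```text
time: 5.82
ee_pos: [0.5266, 0.2653, 0.0844]
tcp_rot: [[0.995, 0.103, -0.002], [0.103, -0.995, -0.006], [-0.002, 0.006, -1.0]]
ft_force: [-6.9, -21.6, 15.2]
finger_gap: 0.006
grip_force: 10.5
```

>>> {"method": "drive_tool", "body": {
  "series": [
    {"linear": [0,-0.03,0],"twist": 0},
    {"linear": [0,0,0.05],"twist": 0},
    {"linear": [0,0,0.05],"twist": 0},
    {"linear": [0,-0.04,0.035],"twist": 0},
    {"linear": [0.005,-0.055,0],"twist": 4},
    {"linear": [0.005,-0.055,0],"twist": 4},
    {"linear": [0.005,-0.055,0],"twist": 4},
    {"linear": [0.005,-0.055,0],"twist": 4}
  ],
  "grip": 0
}}

```text
time: 6.82
ee_pos: [0.5467, -0.0223, 0.2199]
tcp_rot: [[0.926, 0.377, 0.001], [0.377, -0.926, -0.0], [0.001, 0.0, -1.0]]
ft_force: [-0.2, 0.5, -0.9]
finger_gap: 0.498
grip_force: 0.0
```

```bash
python3 - <<'E'
from h import *
s=snap('top');a=cv2.resize(s['img'][110:290,185:485],None,fx=2.6,fy=2.6,interpolation=cv2.INTER_CUBIC)
cv2.imwrite('pics/c3.png',cv2.cvtColor(a,cv2.COLOR_RGB2BGR))
E
```

```text
(no output)
```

View pics/c3.png

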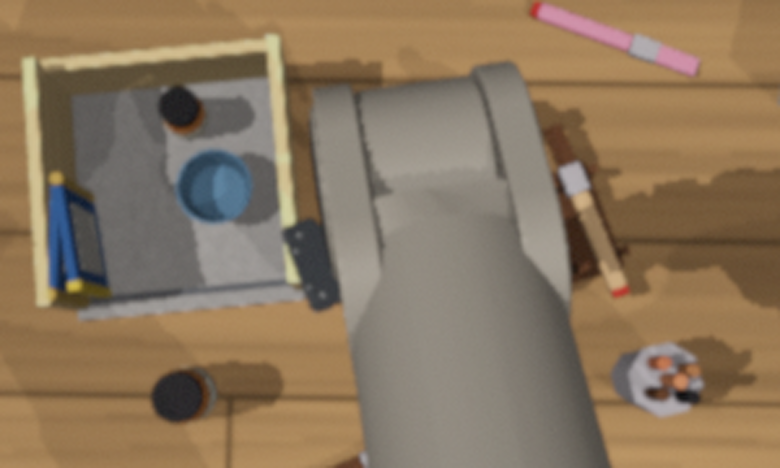

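Picture: the door is folded against the jamb (crop (70,240)), and the pot at (215,187) and the jars are unmoved. Now to the brush.

>>> {"method": "drive_tool", "body": {
  "series": [
    {"linear": [0.008,-0.053,0],"twist": 0},
    {"linear": [0.008,-0.053,0],"twist": 0},
    {"linear": [0.008,-0.053,0],"twist": 0},
    {"linear": [0.007,-0.052,0],"twist": 0},
    {"linear": [0,0,-0.06],"twist": 0},
    {"linear": [0,0,-0.05],"twist": 0},
    {"linear": [0,0,0],"twist": 0}
  ]
}}

```text
time: 7.75
ee_pos: [0.5754, -0.2305, 0.1065]
tcp_rot: [[0.927, 0.375, -0.005], [0.375, -0.927, 0.002], [-0.004, -0.004, -1.0]]
ft_force: [0.8, 0.5, 0.1]
finger_gap: 0.501
grip_force: 0.0
```

```bash
python3 - <<'E'
from h import *
S=snap('side');a=cv2.resize(S['img'][200:370,250:450],None,fx=3.5,fy=3.5,interpolation=cv2.INTER_CUBIC)
cv2.imwrite('pics/c4.png',cv2.cvtColor(a,cv2.COLOR_RGB2BGR))
e=robot.sense();print(e['ee_pos'],(proj(S,e['ee_pos']+[0,0,-.008])-[250,200])*3.5)
E
```

```text
[ 0.57710519 -0.23084016  0.10927683] [[312.17350073 306.95563497]]
```

View pics/c4.png

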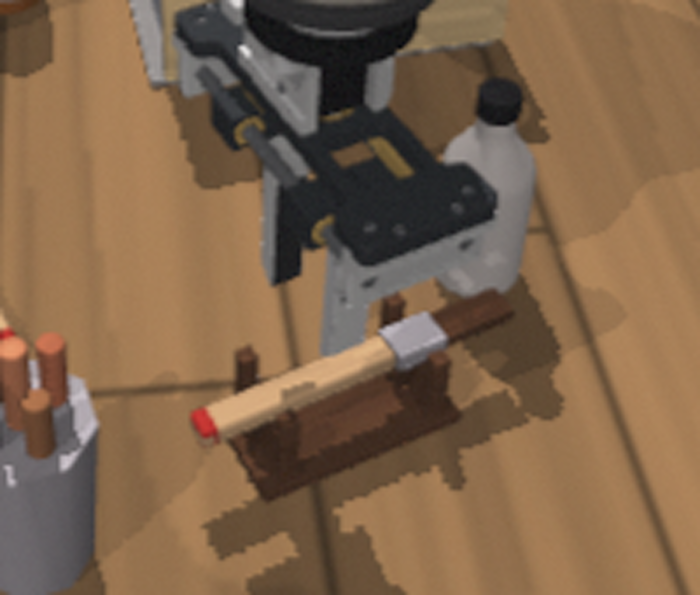

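The side crop shows the brush lying in both saddles, red end (205,423) and tip (497,308). That matches my projection, with the open fingers above straddling it. Lower and close.

>>> {"method": "drive_tool", "body": {
  "series": [
    {"linear": [0,0,-0.05],"twist": 0},
    {"linear": [0,0,-0.025],"twist": 0},
    {"linear": [0,0,0],"twist": 0}
  ]
}}

```text
time: 8.18
ee_pos: [0.5781, -0.231, 0.0355]
tcp_rot: [[0.927, 0.376, 0.0], [0.376, -0.927, -0.0], [0.0, 0.0, -1.0]]
ft_force: [0.1, -0.1, 0.0]
finger_gap: 0.5
grip_force: 0.0
```

>>> {"method": "drive_tool", "body": {
  "series": [
    {"linear": [0,0,0],"twist": 0},
    {"linear": [0,0,0],"twist": 0},
    {"linear": [0,0,0],"twist": 0},
    {"linear": [0,0,0],"twist": 0},
    {"linear": [0,0,0],"twist": 0}
  ],
  "grip": -1,
  "newtons": 6
}}

```text
time: 8.8
ee_pos: [0.5781, -0.2311, 0.0354]
tcp_rot: [[0.927, 0.376, 0.001], [0.376, -0.927, -0.0], [0.001, 0.001, -1.0]]
ft_force: [-0.9, -0.3, 9.4]
finger_gap: 0.193
grip_force: 6.0
```

>>> {"method": "drive_tool", "body": {
  "series": [
    {"linear": [0,0,0.02],"twist": 0},
    {"linear": [0,0,0.05],"twist": 0},
    {"linear": [0,0,0.06],"twist": 0},
    {"linear": [0,0,0.05],"twist": 0},
    {"linear": [0,0,0],"twist": 0}
  ]
}}

```text
time: 9.43
ee_pos: [0.5795, -0.2314, 0.2201]
tcp_rot: [[0.927, 0.376, 0.007], [0.376, -0.927, -0.002], [0.006, 0.005, -1.0]]
ft_force: [0.6, 0.3, -2.3]
finger_gap: 0.191
grip_force: 6.0
```

```bash
cat >> h.py <<'E'
def brush(show=None):
    """tilt from side view: red end and ferrule cast onto the vertical plane through the grip along tool x"""
    S=snap('side');e=robot.sense();g=np.array(e['ee_pos'])+[0,0,.011]
    R=np.array(e['tcp_rot']);n=R[:,1];X=R[:,0]
    hsv=cv2.cvtColor(S['img'],cv2.COLOR_RGB2HSV);pts=[]
    pr=proj(S,g)[0]; out=[]
    for nm,m in(('red',cv2.inRange(hsv,(0,170,90),(6,255,255))|cv2.inRange(hsv,(174,170,90),(180,255,255))),):
        k,l,st,ce=cv2.connectedComponentsWithStats(m)
        for i in range(1,k):
            if st[i,4]>12:
                c,d=ray(S,*ce[i]);p=c+d*((g-c)@n)/(d@n);v=p-g
                if np.linalg.norm(v)<.14: out.append((nm,ce[i].round(1),'along',round(v@X,4),'up',round(v[2],4),'tilt',round(np.degrees(np.arctan2(v[2],-v@X)),1)))
    print(e['ee_pos'],pr,out)
    if show:
        u,v=pr.astype(int);u=max(100,min(540,u));v=max(75,min(325,v))
        cv2.imwrite('pics/'+show,cv2.cvtColor(cv2.resize(S['img'][v-75:v+75,u-100:u+100],None,fx=4,fy=4,interpolation=cv2.INTER_CUBIC),cv2.COLOR_RGB2BGR))
    return S
E
python3 -c "
from h import *
brush('b1.png')"
```

```text
[ 0.57833435 -0.23113548  0.21727539] [343.35406535 232.84668955] [('red', array([308. , 242.8]), 'along', np.float64(-0.0622), 'up', np.float64(0.0046), 'tilt', np.float64(4.2))]
```

View pics/b1.png

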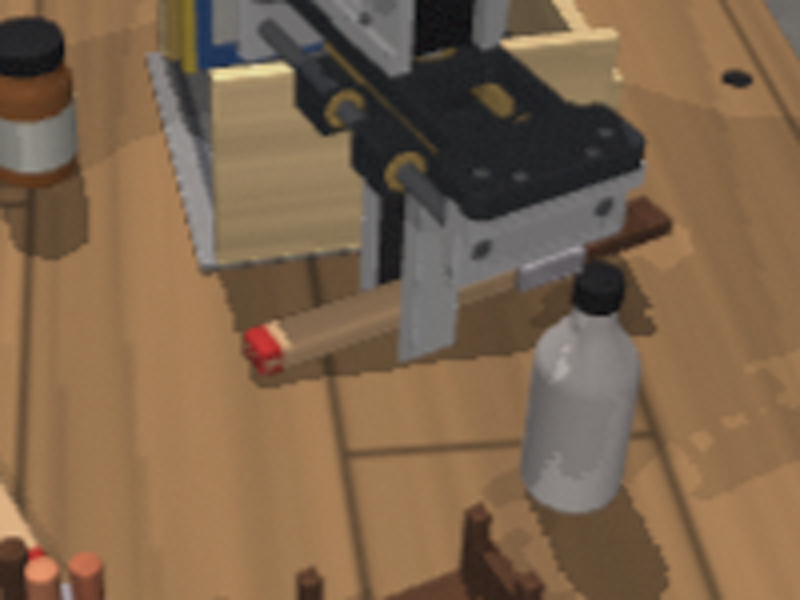

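The side crop shows the brush firmly gripped (red end at (265,350)), nearly level with its tip about 4° down. To dip I need more tilt, so I'll try a softer grip to let it sag.

>>> {"method": "drive_tool", "body": {
  "series": [
    {"linear": [0,0,0],"twist": 0},
    {"linear": [0,0,0],"twist": 0},
    {"linear": [0,0,0],"twist": 0},
    {"linear": [0,0,0],"twist": 0}
  ],
  "newtons": 3
}}

```text
time: 9.98
ee_pos: [0.5775, -0.2308, 0.214]
tcp_rot: [[0.927, 0.376, -0.001], [0.376, -0.927, 0.0], [-0.001, -0.001, -1.0]]
ft_force: [0.5, -0.0, -1.1]
finger_gap: 0.19
grip_force: 3.0
```

```bash
python3 -c "
from h import *
brush();print(robot.sense()['q'])"
```

```text
[ 0.57750927 -0.23085402  0.2141257 ] [342.71626221 234.26992084] [('red', array([306.7, 245.1]), 'along', np.float64(-0.0636), 'up', np.float64(0.0034), 'tilt', np.float64(3.0))]
[ 0.45211035  0.35025101 -0.22300848  1.71618892  0.08577116  1.08525805
 -0.983123  ]
```

The grip holds it rigid, so I'll lever the handle up on the booth's fixed side wall, turning the brush to point across the booth with its handle over the right wall.

>>> {"method": "drive_tool", "body": {
  "series": [
    {"linear": [0,0.0445,0],"twist": 9.25},
    {"linear": [0,0.0445,0],"twist": 9.25},
    {"linear": [0,0.0445,0],"twist": 9.25},
    {"linear": [0,0.0445,0],"twist": 9.25},
    {"linear": [0,0.0445,0],"twist": 9.25},
    {"linear": [0,0.0445,0],"twist": 9.25},
    {"linear": [0,0.0445,0],"twist": 9.25},
    {"linear": [0,0.0445,0],"twist": 9.25}
  ],
  "newtons": 6
}}

```text
time: 11.02
ee_pos: [0.5775, 0.1265, 0.2146]
tcp_rot: [[-0.111, 0.994, 0.0], [0.994, 0.111, 0.0], [-0.0, 0.0, -1.0]]
ft_force: [0.4, 0.1, -0.9]
finger_gap: 0.191
grip_force: 6.0
```

>>> {"method": "drive_tool", "body": {
  "series": [
    {"linear": [0,0,-0.03],"twist": 0},
    {"linear": [0,0,-0.03],"twist": 0},
    {"linear": [0,0,0],"twist": 0}
  ]
}}

```text
time: 11.4
ee_pos: [0.5764, 0.1248, 0.1527]
tcp_rot: [[-0.106, 0.994, -0.004], [0.994, 0.106, -0.001], [-0.0, -0.004, -1.0]]
ft_force: [0.2, 0.0, 0.4]
finger_gap: 0.189
grip_force: 6.0
```

```bash
python3 -c "
from h import *
S=brush();cv2.imwrite('pics/x.png',S['img'][...,::-1]);s=snap('top','t5.png')
R=np.array([[.9947,-.1028],[.1028,.9947]]);print(R.T@(np.array(robot.sense()['ee_pos'])[:2]-[.6257,.2018]))"
```

```text
[0.57730253 0.12506328 0.15430913] [319.17548664 152.80416404] [('red', array([324.2, 166.7]), 'along', np.float64(-0.0545), 'up', np.float64(-0.0042), 'tilt', np.float64(-4.4))]
[-0.0554066 -0.0712691]
```

>>> {"method": "drive_tool", "body": {
  "series": [
    {"linear": [0,0,-0.008],"twist": 0},
    {"linear": [0,0,-0.008],"twist": 0},
    {"linear": [0,0,-0.008],"twist": 0},
    {"linear": [0,0,-0.008],"twist": 0},
    {"linear": [0,0,-0.008],"twist": 0},
    {"linear": [0,0,0],"twist": 0}
  ]
}}

```text
time: 12.25
ee_pos: [0.5772, 0.125, 0.1137]
tcp_rot: [[-0.106, 0.994, -0.001], [0.994, 0.106, -0.0], [0.0, -0.001, -1.0]]
ft_force: [0.0, -0.1, -0.8]
finger_gap: 0.191
grip_force: 6.0
```

>>> {"method": "drive_tool", "body": {
  "series": [
    {"linear": [0,0,0.03],"twist": 0},
    {"linear": [0,0,0.05],"twist": 0},
    {"linear": [-0.02,0,0.03],"twist": -9},
    {"linear": [-0.02,0,0],"twist": -9},
    {"linear": [-0.02,0,0],"twist": -9},
    {"linear": [-0.01,0,0],"twist": -9},
    {"linear": [-0.01,0,0],"twist": -9},
    {"linear": [0,0,0],"twist": -9}
  ],
  "newtons": 20
}}

```text
time: 13.25
ee_pos: [0.497, 0.1252, 0.2248]
tcp_rot: [[0.745, 0.667, 0.0], [0.667, -0.745, -0.0], [0.0, 0.0, -1.0]]
ft_force: [0.3, 0.4, -0.8]
finger_gap: 0.19
grip_force: 20.0
```

>>> {"method": "drive_tool", "body": {
  "series": [
    {"linear": [0,0,0],"twist": -9},
    {"linear": [0,0.005,0],"twist": -9},
    {"linear": [0,0.01,0],"twist": -9},
    {"linear": [0,0.01,0],"twist": -9},
    {"linear": [0,0,0],"twist": 0}
  ]
}}

```text
time: 13.88
ee_pos: [0.4975, 0.1508, 0.2246]
tcp_rot: [[0.994, 0.108, 0.0], [0.108, -0.994, 0.0], [0.0, -0.0, -1.0]]
ft_force: [0.4, -0.1, -1.4]
finger_gap: 0.189
grip_force: 20.0
```

```bash
python3 -c "
from h import *
brush('b2.png')
R=np.array([[.9947,-.1028],[.1028,.9947]]);print(R.T@(np.array(robot.sense()['ee_pos'])[:2]-[.6257,.2018]))"
```

```text
[0.49749348 0.15025414 0.22454109] [283.15151618 121.39226538] [('red', array([257.5, 109.4]), 'along', np.float64(-0.055), 'up', np.float64(0.0337), 'tilt', np.float64(31.5))]
[-0.13282594 -0.03809304]
```

View pics/b2.png

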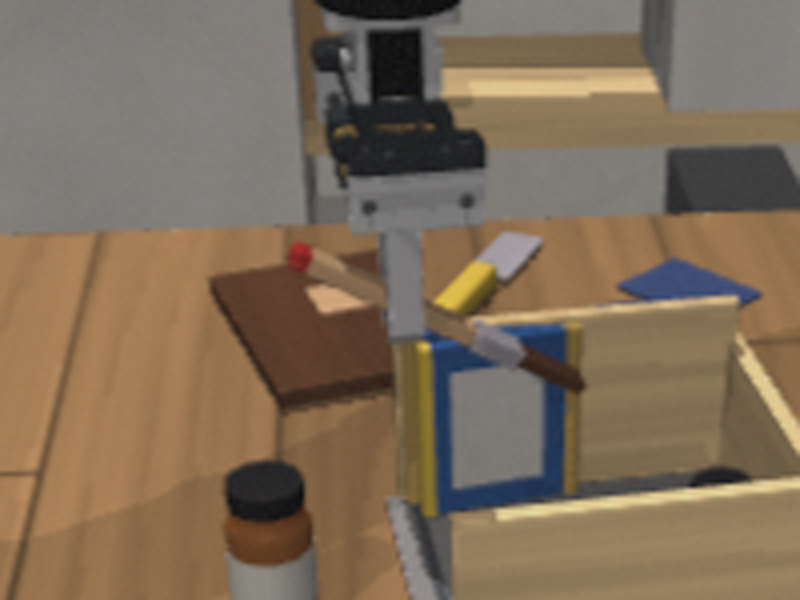

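The side crop shows the brush gripped about 31° tip-down (red end (300,257), tip (580,385)), with the door still folded at (500,420). Now dip: over the pot, down, pause and up.

>>> {"method": "drive_tool", "body": {
  "series": [
    {"linear": [0.038,0.004,0],"twist": 0},
    {"linear": [0,0,-0.05],"twist": 0},
    {"linear": [0,0,-0.045],"twist": 0},
    {"linear": [0,0,-0.025],"twist": 0},
    {"linear": [0,0,0],"twist": 0}
  ]
}}

```text
time: 14.55
ee_pos: [0.5345, 0.1533, 0.103]
tcp_rot: [[0.994, 0.109, -0.003], [0.109, -0.994, -0.001], [-0.003, 0.0, -1.0]]
ft_force: [0.1, 0.6, 0.2]
finger_gap: 0.19
grip_force: 20.0
```

>>> {"method": "drive_tool", "body": {
  "series": [
    {"linear": [0,0,-0.01],"twist": 0},
    {"linear": [0,0,-0.009],"twist": 0},
    {"linear": [0,0,0],"twist": 0},
    {"linear": [0,0,0],"twist": 0}
  ]
}}

```text
time: 15.05
ee_pos: [0.5358, 0.1542, 0.0858]
tcp_rot: [[0.994, 0.106, 0.0], [0.106, -0.994, 0.0], [0.0, -0.0, -1.0]]
ft_force: [0.5, 0.3, -0.6]
finger_gap: 0.191
grip_force: 20.0
```

```bash
python3 -c "
from h import *
brush()
s=snap('top');cv2.imwrite('pics/d.png',cv2.cvtColor(cv2.resize(s['img'][110:260,185:325],None,fx=4,fy=4,interpolation=cv2.INTER_CUBIC),cv2.COLOR_RGB2BGR))
h=cv2.cvtColor(s['img'],cv2.COLOR_RGB2HSV);m=cv2.inRange(h[165:200,245:290],(95,90,40),(125,255,255));x,y,w,hh=cv2.boundingRect(m);print(x+245,y+165,w,hh)"
```

```text
[0.53581587 0.15420844 0.08587429] [300.7757076  171.65804285] [('red', array([278.1, 162.5]), 'along', np.float64(-0.0546), 'up', np.float64(0.0324), 'tilt', np.float64(30.7))]
264 169 17 21
```

View pics/d.png

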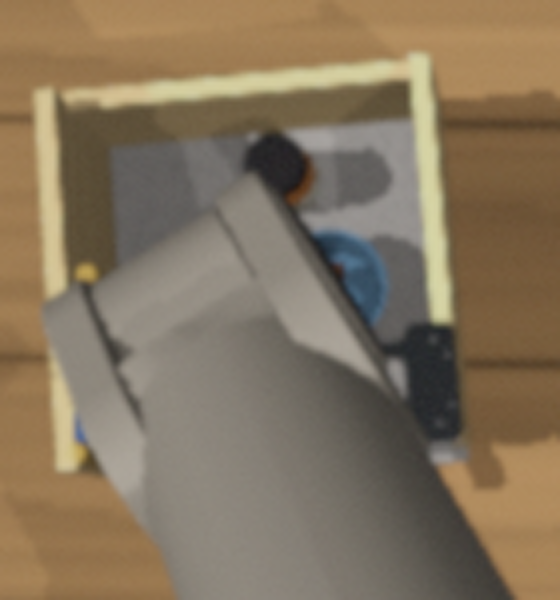

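The bristles are inside the pot mouth (crop (338,268)) and the tip works out at z ≈ 33 mm, against a rim at 51 mm. There is no contact force. Up and back to the rest.

>>> {"method": "drive_tool", "body": {
  "series": [
    {"linear": [0,0,0.04],"twist": 0},
    {"linear": [0,0,0.055],"twist": 0},
    {"linear": [0,0,0.05],"twist": 0},
    {"linear": [0,-0.01,0],"twist": 0},
    {"linear": [0.005,-0.048,0],"twist": 2},
    {"linear": [0.006,-0.048,0],"twist": 2},
    {"linear": [0.006,-0.048,0],"twist": 2},
    {"linear": [0.006,-0.048,0],"twist": 2}
  ]
}}

```text
time: 16.15
ee_pos: [0.5582, -0.0498, 0.2297]
tcp_rot: [[0.97, 0.245, -0.001], [0.245, -0.97, -0.0], [-0.001, -0.0, -1.0]]
ft_force: [0.3, 1.0, -0.6]
finger_gap: 0.19
grip_force: 20.0
```

>>> {"method": "drive_tool", "body": {
  "series": [
    {"linear": [0.006,-0.048,0],"twist": 2},
    {"linear": [0.006,-0.048,0],"twist": 2},
    {"linear": [0.006,-0.048,0],"twist": 2},
    {"linear": [0.002,-0.04,0],"twist": 2},
    {"linear": [0,0,0],"twist": 0},
    {"linear": [0,0,0],"twist": 0}
  ]
}}

```text
time: 16.9
ee_pos: [0.5782, -0.2313, 0.2297]
tcp_rot: [[0.927, 0.376, -0.001], [0.376, -0.927, 0.001], [-0.001, -0.001, -1.0]]
ft_force: [0.1, -0.5, -0.3]
finger_gap: 0.192
grip_force: 20.0
```

```bash
python3 -c "
from h import *
brush();R=robot.sense()['tcp_rot'];print(np.degrees(np.arctan2(R[1][0],R[0][0])))"
```

```text
[ 0.57846368 -0.23081903  0.22996913] [343.79345241 226.53652487] [('red', array([312.5, 220.9]), 'along', np.float64(-0.055), 'up', np.float64(0.0319), 'tilt', np.float64(30.1))]
22.137692814058276
```

>>> {"method": "drive_tool", "body": {
  "series": [
    {"linear": [0,0,-0.05],"twist": 0},
    {"linear": [0,0,-0.05],"twist": 0},
    {"linear": [0,0,-0.035],"twist": 0},
    {"linear": [0,0,0],"twist": 0}
  ],
  "newtons": 6
}}

```text
time: 17.45
ee_pos: [0.5772, -0.2301, 0.0933]
tcp_rot: [[0.926, 0.378, -0.004], [0.378, -0.926, 0.002], [-0.003, -0.003, -1.0]]
ft_force: [-0.5, 0.6, -0.0]
finger_gap: 0.191
grip_force: 6.0
```

>>> {"method": "drive_tool", "body": {
  "series": [
    {"linear": [0,0,-0.009],"twist": 0},
    {"linear": [0,0,-0.009],"twist": 0},
    {"linear": [0,0,-0.009],"twist": 0},
    {"linear": [0,0,-0.009],"twist": 0},
    {"linear": [0,0,-0.008],"twist": 0},
    {"linear": [0,0,-0.007],"twist": 0},
    {"linear": [0,0,-0.007],"twist": 0},
    {"linear": [0,0,0],"twist": 0}
  ]
}}

```text
time: 18.45
ee_pos: [0.5783, -0.2318, 0.0368]
tcp_rot: [[0.927, 0.376, -0.001], [0.376, -0.927, 0.0], [-0.001, -0.001, -1.0]]
ft_force: [-0.3, -0.6, -0.6]
finger_gap: 0.193
grip_force: 6.0
```

```bash
python3 -c "
from h import *
brush()"
```

```text
[ 0.57850335 -0.23180964  0.0372238 ] [338.81269713 307.87179276] [('red', array([307.8, 319.6]), 'along', np.float64(-0.0634), 'up', np.float64(0.0037), 'tilt', np.float64(3.3))]
```

>>> {"method": "drive_tool", "body": {
  "series": [
    {"linear": [0,0,-0.002],"twist": 0},
    {"linear": [0,0,0],"twist": 0}
  ]
}}

```text
time: 18.75
ee_pos: [0.5788, -0.2319, 0.0356]
tcp_rot: [[0.927, 0.376, 0.0], [0.376, -0.927, -0.0], [0.0, 0.0, -1.0]]
ft_force: [0.3, -0.2, 0.3]
finger_gap: 0.192
grip_force: 6.0
```

>>> {"method": "drive_tool", "body": {
  "series": [
    {"linear": [0,0,0],"twist": 0},
    {"linear": [0,0,0],"twist": 0},
    {"linear": [0,0,0],"twist": 0},
    {"linear": [0,0,0],"twist": 0},
    {"linear": [0,0,0],"twist": 0},
    {"linear": [0,0,0.04],"twist": 0},
    {"linear": [0,0,0.05],"twist": 0},
    {"linear": [0,0,0.06],"twist": 0}
  ],
  "grip": 0
}}

```text
time: 19.75
ee_pos: [0.578, -0.2317, 0.1864]
tcp_rot: [[0.927, 0.376, -0.001], [0.376, -0.927, 0.001], [-0.001, -0.001, -1.0]]
ft_force: [0.4, 0.9, 1.3]
finger_gap: 0.497
grip_force: 0.0
```

>>> {"method": "drive_tool", "body": {
  "series": [
    {"linear": [-0.03,-0.05,0.01],"twist": 0},
    {"linear": [-0.03,-0.05,0],"twist": 0},
    {"linear": [-0.03,-0.05,0],"twist": 0},
    {"linear": [-0.03,-0.05,0],"twist": 0},
    {"linear": [-0.03,-0.05,0],"twist": 0},
    {"linear": [0,0,0],"twist": 0},
    {"linear": [0,0,0],"twist": 0}
  ]
}}

```text
time: 20.62
ee_pos: [0.4288, -0.4815, 0.1953]
tcp_rot: [[0.927, 0.376, 0.0], [0.376, -0.927, 0.001], [0.0, -0.0, -1.0]]
ft_force: [0.5, 0.2, -0.3]
finger_gap: 0.498
grip_force: 0.0
```

```bash
python3 - <<'E'
from h import *
a=cv2.imread('pics/top0.png');b=cv2.imread('pics/side0.png')
s=snap('top','tf.png');S=snap('side','sf.png')
def blob(im,lo,hi,box,amin=8):
    x0,y0,x1,y1=box;h=cv2.cvtColor(im[y0:y1,x0:x1],cv2.COLOR_RGB2HSV);m=cv2.inRange(h,lo,hi)
    k,l,st,ce=cv2.connectedComponentsWithStats(m)
    return [(int(st[i,4]),(ce[i]+[x0,y0]).round(1).tolist()) for i in range(1,k) if st[i,4]>=amin]
for nm,c,lo,hi,bx in(('red',0,(0,150,80),(8,255,255),(380,140,440,230)),('blue',0,(95,90,40),(125,255,255),(190,100,310,240)),
 ('fj',0,(0,0,0),(180,255,45),(235,240,275,280)),('bot',0,(0,0,0),(180,255,45),(360,140,390,162)),('ijar',0,(0,0,0),(180,255,45),(243,143,266,162)),('cup',0,(0,120,80),(12,255,255),(420,235,465,275)),
 ('fer',0,(100,15,140),(130,90,255),(395,165,420,195)),('sred',1,(0,150,80),(8,255,255),(295,305,325,330)),('sfer',1,(100,15,140),(130,90,255),(350,285,380,310)),('yel',0,(15,120,120),(35,255,255),(200,170,240,232))):
    print(nm,[blob(im,lo,hi,bx) for im in((a[...,::-1].copy(),s['img']) if c==0 else (b[...,::-1].copy(),S['img']))])
for n,x,y,bx in(('rest top',a[...,::-1],s['img'],(385,150,435,230)),('rest side',b[...,::-1],S['img'],(295,280,400,345))):
    x0,y0,x1,y1=bx;d=np.abs(x[y0:y1,x0:x1].astype(int)-y[y0:y1,x0:x1]).max(2);print(n,(d>40).sum(),d.mean())
E
```

```text
red [[(18, [423.4, 221.7])], [(18, [423.7, 221.9])]]
blue [[(571, [267.2, 181.4]), (199, [227.5, 218.2]), (147, [269.5, 214.0])], [(575, [267.1, 181.4]), (400, [209.6, 201.4])]]
fj [[(239, [253.1, 262.1])], [(244, [253.2, 262.1])]]
bot [[(46, [375.3, 149.4])], [(51, [375.5, 149.4])]]
ijar [[(150, [253.6, 150.7])], [(152, [253.6, 150.8])]]
cup [[(23, [438.6, 249.3]), (51, [445.8, 255.0]), (9, [439.3, 261.1])], [(23, [438.6, 249.3]), (44, [445.2, 255.9]), (11, [439.0, 261.1])]]
fer [[], []]
sred [[(44, [307.7, 320.5])], [(45, [307.7, 321.0])]]
sfer [[], []]
yel [[(10, [204.8, 222.5]), (19, [203.2, 230.2])], [(23, [206.1, 177.6]), (19, [213.5, 219.7]), (9, [205.1, 223.1]), (24, [204.8, 230.1])]]
rest top 0 8.22825
rest side 1523 23.78827838827839
```

Everything is back at its starting pixels: brush red end (18 px blob, shift 0.3 px), pot, jars and bottle. The cup's marker blobs are within 1 px. The door's lead edge is about 21 mm from the jamb, against 22 mm expected at the stop. Handing in.

```bash
python3 -c "
from workcell import robot
print(robot.sign_off())"
```

```text
the job is handed in; nothing more can be done
None
```

I've handed the job in at about 21 s: the door is folded back to its stop, the bristles were dipped about 18 mm below the pot's rim, and the brush is back in both saddles and released; the pot, jars, bottle and marker cup show no movement in the final images.

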